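Load the cartridge reader and click its cover shut

TASK

Put the orange cartridge flat into the open bay of the grey reader, then slide the reader's cover shut over it until the yellow tab clicks past the ledge and the cover is fully home. Leave the blue cartridge where it is.

Things in the scene. Friction and masses are not known exactly. Their poses are not given: they have to be found in the camera images.
- reader: Grey reader, fixed. Origin at bench height, y = sliding axis. Base x -75..75, y -150..160 mm, flat deck 38 mm above the bench. Bay at the +y half: a well centred at x 0, y 60 mm, 60 (x) by 84 (y) mm, floor 24 mm above the bench. Rails at x -70 and 70 mm, tops at 48 mm. End block y 122..158 mm, 90 wide, top 64 mm, bears the ledge: a rounded ridge at y 132 mm, top at 69 mm.
- cover (a joint): Opening of the cover in m: 0 home, 0.125 to 0.143 at start (bay clear). Clear and white hood on the rails, 130 (x) by 100 (y) mm, top 73 mm above the bench; stays where left. Black rib on top, 60 (x) by 10 (y) by 24 mm tall, centre at reader x 0, y = 40 mm minus opening: push it to +y to close. Yellow tab at its +y edge rides over the ledge from 18 to 1 mm opening (under 15 N), then stops at 0.
- orange_cartridge: Orange block, 40 (x) by 64 (y) by 36 (z) mm, white label on top, about 90 g, lying flat on the bench. Origin: centre of its underside. Goes in the bay with its length along the reader's y, either way round, 10 mm clear all round; it then stands 22 mm above the deck, under the cover's height. Grip it across the 40 mm width by its upper 18 mm.
- blue_cartridge: A blue cartridge of the same form and size, lying on the bench; not to be used or moved. Origin: centre of its underside. Either cartridge may be the one nearer the reader.
Mind the look-alikes: they are no part of the job. What is meant by the orange_cartridge is not black or purple, and is the larger of those in its own colour.

How it is judged:
On the way:
1. the orange cartridge lies flat in the bay, let go, with the cover still open (z of orange_cartridge in the frame of reader below 0.03 m and y of orange_cartridge in the frame of reader between 0.04 and 0.08 m and x of orange_cartridge in the frame of reader between -0.02 and 0.02 m and angle between orange_cartridge's own z axis and vertical below 0.12 rad and contact force between the fingers and orange_cartridge below 0.1 N and value of joint cover above 0.05 m), for 0.2 s.
At the end, for the whole second after the job is handed in: The cover is home (joint cover below 5 mm, which is only possible with the tab past the ledge) and the orange cartridge lies at rest in the bay: its underside less than 30 mm above the reader's underside, tilted less than 0.12 rad, its centre within 20 mm of the bay's centre along both axes (value of joint cover below 0.005 m and z of orange_cartridge in the frame of reader below 0.03 m and y of orange_cartridge in the frame of reader between 0.04 and 0.08 m and x of orange_cartridge in the frame of reader between -0.02 and 0.02 m and angle between orange_cartridge's own z axis and vertical below 0.12 rad and linear speed of orange_cartridge below 0.02 m/s); the robot touches nothing.
It fails at once if the blue cartridge is moved more than 20 mm or tipped (distance of blue_cartridge from where it was at the start of the episode above 0.02 m or angle between blue_cartridge's own z axis and vertical above 0.3 rad).
It also fails if it takes over 45 s, if anything falls off the work surface, if the arm or the gripper's body presses on something with over 40 N, if the wrist force passes 120 N, or if a joint passes its speed limit or range.

ROBOT

A 6-joint arm with a two-finger parallel gripper is mounted at the origin on the work surface. World frame = base frame: x ahead of the robot, y to its left, z up, the work surface at z = 0. Lengths are in m, angles in rad, forces in N, time in s.
With the tool pointing down it reaches from about 0.35 to 0.725 m from the base axis. Payload 4.3 kg.
Tool frame: the origin (TCP) lies on the mounting face of the last link; the fingertips stand 173 mm ahead of it and the grasp point (between the pads) lies 155 mm ahead of it (manip.tcp_to_tips is the distance from the TCP to the fingertips, in m); y points along the fingers, x is the direction in which the jaws open and shut, and the axes are right-handed (so a half turn about y gives the same grasp; the last joint's range is limited). The gripper opens to 85 mm and grips with 20 to 120 N. Pads are 22 mm wide; open, the fingers measure 114 mm over their backs; the gripper's body (76 mm by 85 mm) begins 54 mm behind the grasp point. The pads swing forward as they close: fully open they stand 13 mm farther back than shut.
Start: joints at [1.171, 0.377, 0.081, 1.274, 0, 1.46], TCP at [0.164, 0.551, 0.405] pointing down, gripper open.
Joint ranges: [-2.72, 2.72], [-0.84, 1.66], [-1.02, 1.22], [-1.77, 2.12], [-1.37, 1.28], [-3.14, 3.14]. Speed limits (rad/s): [2.57, 2.57, 3.14, 3.14, 3.14, 3.14].

INTERFACE

Orientations are given as a 3x3 rotation matrix whose columns are the frame's x, y, z axes.
In Python, from cell import manip gives the robot as it stands.
- The arm moves only by the tool arm_command, never from a script. Its argument "commands" is a list of rows, each a list of 6 numbers: the shift along the tool's x, y, z as a fraction of full scale, then the turn, a rotation vector about the tool's x, y, z as a fraction of full scale. A call has 1 to 5 rows; each row is the pose to reach, as a shift and turn from the pose commanded when the call began, along the tool's axes at that moment; what a row does not reach only later rows make up. Full scale, the value 1, is 0.1 m for a shift and 30 degrees for a turn. A row lasts 1/12 s, in which the tool goes at most 41.7 mm and 7.16 degrees, less where a joint would pass 70% of its speed; a pose out of reach is approached as far as the arm can. A call with a number of a shift or a turn outside -1 to 1 is refused whole. A call with a gripper value outside its range is refused whole. "grip" is the opening, from 0 (shut) to 1 (fully open), set as the call begins (left out, the last holds). The fingers move at their own pace and stop on an object; "force" is the grip in N (left out, the last holds). Time passes only in rows, so rows that repeat a pose let the fingers close. It gives the time, the measured TCP pose, the force and the opening at its end, in the units of the state.
- manip.get_obs(): the state, without advancing time (a new reading comes with each control period).
- manip.capture(name): name is "scene" or "top" or "wrist"; returns a dict with "color" (480x640x3 uint8, red, green, blue), "intrinsics" (3x3 intrinsics, pixels), "pose" (4x4, takes a point from camera to world coordinates). Camera axes: x right, y down, z forward; pixel columns grow to the right and rows downward; lengths in m; the calibration is good to about 2 mm. The wrist camera is an equidistant fisheye: a pixel r from the principal point sees the ray r / f radians off the axis. A picture is of the moment at which its call begins. There is no depth.
- manip.job_done(): hands the job in, once; it reports no verdict.
The state is a dict: "time": time; "qpos": joint angles; "joint_vel": joint speeds; "joint_torque": joint torques, N m; "eef_pos": TCP position; "orientation": TCP orientation; "contact_force": force on the tool from outside, world axes, zero at the start; "torque": the same for the moment, N m; "grip_width": opening from 0.0 (shut) to 1.0 (fully open).
Only numpy, scipy, OpenCV 4.12 (cv2) and the standard library are available. Lean on these libraries where they do the work, as an engineer would, in place of code of your own. Each camera call takes 0.05 s, during which the arm holds its last target. There are 200 camera calls.

## Working session

There is one attempt and no reset: what is moved stays moved. The work goes in short steps, Python scripts to look and compute and a tool call to move; the robot and the scene stay as the last step left them, time stands still between calls to the robot, and variables do not carry over. Pictures are saved under pics/ and viewed, about 8 in all and at most 12, crops included, and the job is handed in when it is done.

Besides the shell and the picture viewer there is one more tool, called after "Call:" by a JSON object that holds its "fn" and its "kwargs". arm_command: Moves the arm, as the interface text tells. Shift numbers are shares of 0.1 m and turn numbers shares of 30 degrees, none past 1 either way. Its arguments: {"type":"object","properties":{"commands":{"type":"array"},"grip":{"type":"number"},"force":{"type":"number"}},"required":["commands"]}

```bash
mkdir -p pics; ls; cat > h.py <<'E'
import numpy as np, cv2
from cell import manip
def snap(name,fn):
    c=manip.capture(name); cv2.imwrite('pics/'+fn+'.png',c['color'][:,:,::-1]); np.savez('pics/'+fn+'.npz',**{k:c[k] for k in('color','intrinsics','pose')}); return c
def load(fn): return np.load('pics/'+fn+'.npz')
def ray(c,uv,fish=False):
    K=c['intrinsics'];P=c['pose']
    d=np.array([(uv[0]-K[0,2])/K[0,0],(uv[1]-K[1,2])/K[1,1],1.])
    if fish:
        r=np.hypot(d[0],d[1]); d=np.array([*(d[:2]/max(r,1e-9)*np.sin(r)),np.cos(r)])
    return P[:3,3],P[:3,:3]@(d/np.linalg.norm(d))
def atz(c,uv,z,fish=False):
    o,d=ray(c,uv,fish); return o+d*(z-o[2])/d[2]
def tri(rs):
    A=0;b=0
    for o,d in rs:
        M=np.eye(3)-np.outer(d,d);A=A+M;b=b+M@o
    p=np.linalg.solve(A,b); return p,[np.linalg.norm((np.eye(3)-np.outer(d,d))@(p-o)) for o,d in rs]
E
python3 - <<'E'
from h import *
for n in('scene','top','wrist'):
    c=snap(n,n+'0'); print(n,c['pose'].round(3).tolist(),c['intrinsics'].round(1).tolist())
o=manip.get_obs();print(o)
E
```

```text
pics
scene [[-0.821, 0.441, -0.363, 1.004], [0.571, 0.613, -0.547, 0.663], [-0.019, -0.656, -0.754, 1.023], [0.0, 0.0, 0.0, 1.0]] [[587.5, 0.0, 322.1], [0.0, 587.5, 232.7], [0.0, 0.0, 1.0]]
top [[0.024, -0.995, 0.099, 0.444], [-1.0, -0.025, -0.008, -0.058], [0.011, -0.099, -0.995, 1.024], [0.0, 0.0, 0.0, 1.0]] [[489.9, 0.0, 321.8], [0.0, 489.9, 239.6], [0.0, 0.0, 1.0]]
wrist [[0.286, 0.911, 0.297, 0.089], [0.958, -0.271, -0.091, 0.575], [-0.002, 0.311, -0.951, 0.373], [0.0, 0.0, 0.0, 1.0]] [[371.6, 0.0, 319.4], [0.0, 371.6, 243.9], [0.0, 0.0, 1.0]]
{'time': 0.15, 'qpos': array([ 1.17073732e+00,  3.77903895e-01,  7.99201078e-02,  1.27441115e+00,
       -1.74791068e-05,  1.46047928e+00]), 'joint_vel': array([ 6.16285331e-05, -3.86496297e-03,  3.29837568e-03,  1.26451843e-03,
       -6.41731177e-04,  6.69269492e-04]), 'joint_torque': array([ 1.12445261e-03, -4.64035428e+01,  2.70170510e+01,  1.39232579e-02,
       -5.82563962e-05, -1.20061475e-06]), 'eef_pos': array([0.16419301, 0.55081039, 0.40396546]), 'orientation': array([[ 2.85704452e-01, -6.06514296e-04, -9.58317587e-01],
       [ 9.58316459e-01, -1.47918415e-03,  2.85705052e-01],
       [-1.59081238e-03, -9.99998722e-01,  1.58623137e-04]]), 'contact_force': array([-0.21342627,  0.28551798,  0.23529687]), 'torque': array([-0.02088152, -0.02493518,  0.01947013]), 'grip_width': 1.0061920535114925}
```

View pics/top0.png

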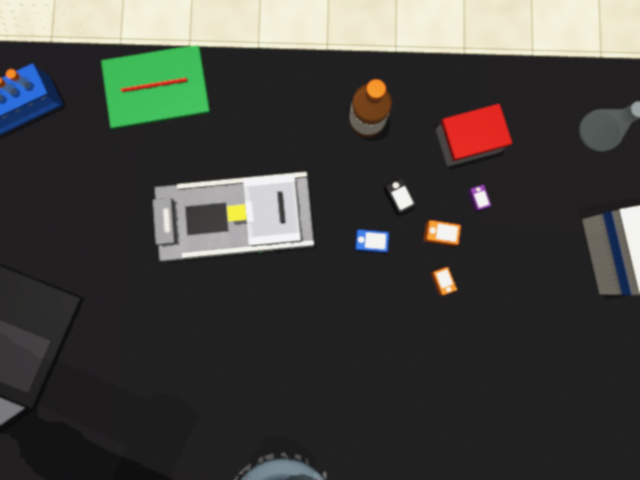

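View pics/scene0.png

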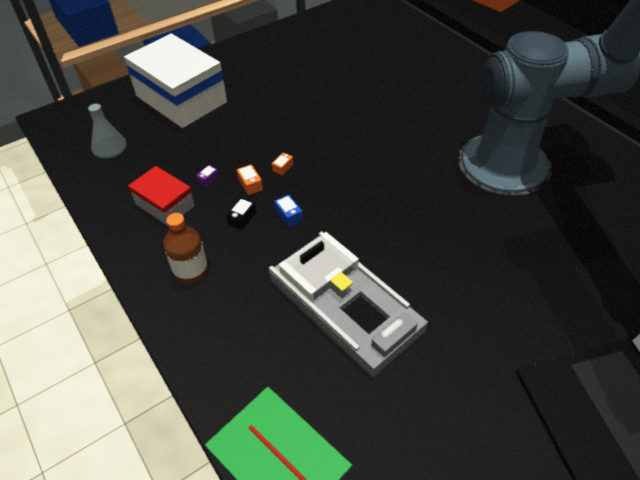

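Candidates: orange at top (444,232) / scene (249,179), and a smaller orange at top (445,281) / scene (282,163). Blue is at (372,240), black at (400,196) and purple at (481,196). The first orange looks larger, so it fits; I'll confirm it in a crop.

```bash
python3 - <<'E'
import cv2,numpy as np
t=cv2.imread('pics/top0.png');s=cv2.imread('pics/scene0.png')
a=cv2.resize(t[160:310,340:500],(640,600),interpolation=cv2.INTER_CUBIC)
cv2.imwrite('pics/ct.png',a)
b=t[160:270,145:320]; c=s[225:380,260:435]
cv2.imwrite('pics/cr.png',cv2.resize(np.vstack([b,c]),None,fx=2.25,fy=2.25,interpolation=cv2.INTER_CUBIC))
E
```

```text
(no output)
```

View pics/ct.png

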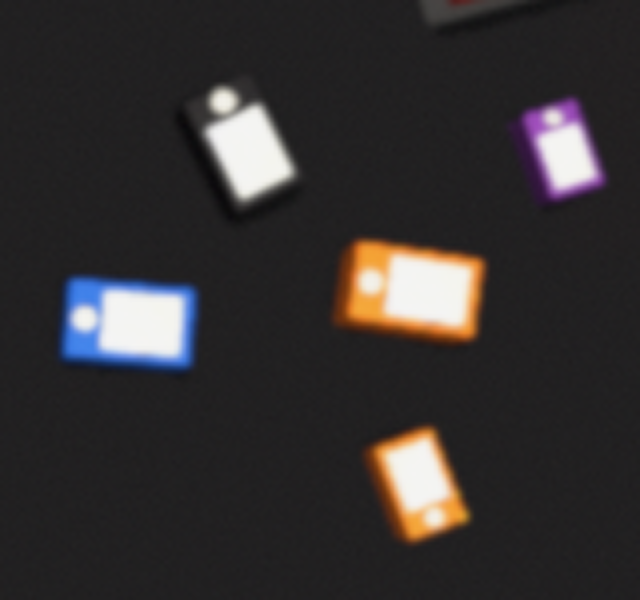

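View pics/cr.png

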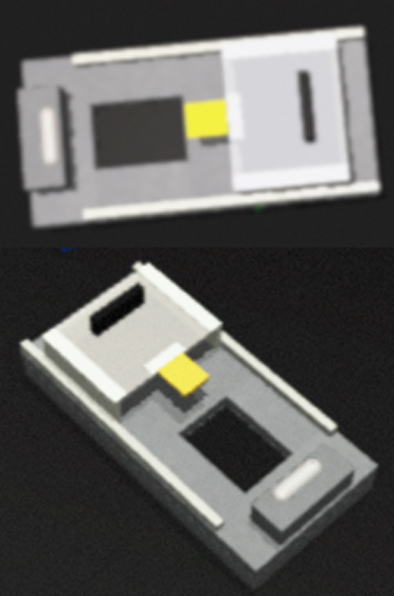

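The crop confirms it: the orange at top (444,232) is 130 x 83 crop px against 95 x 70 for the other, so it is the target. The bay is left of the cover, and the reader's +y points to image left (about world +y).

```bash
cat >> h.py <<'E'
def label(c,box):  # centroid of white label inside box, u,v
    x0,y0,x1,y1=box; im=c['color'][y0:y1,x0:x1].astype(int)
    m=(im.min(2)>150).astype(np.uint8)
    n,l,st,ce=cv2.connectedComponentsWithStats(m); i=1+np.argmax(st[1:,4])
    return ce[i]+[x0,y0], st[i,4]
E
python3 - <<'E'
from h import *
t=load('top0');s=load('scene0')
def tc(p): return np.array(p)/4+[340,160]
def tr(p): return np.array(p)/2.25+[145,160]
def sr(p): return (np.array(p)-[0,247.5])/2.25+[260,225]
l1,a1=label(t,(424,218,464,247)); l2,a2=label(s,(232,160,266,196)); print('label px',l1,a1,l2,a2,tri([ray(t,l1),ray(s,l2)]))
C=[atz(t,tc(p),.036) for p in [(355,241),(485,257),(472,340),(345,322)]]
print('orange ctr',np.mean(C,0)); r=cv2.minAreaRect(np.array(C)[:,:2].astype(np.float32)*1000);print(r)
T=[(93,103),(184,97),(188,161),(96,168)];
# world: top image left=+y ; scene lower right = +y
S=[(248,493),(180,433),(230,398),(292,455)]
P=[tri([ray(t,tr(a)),ray(s,sr(b))]) for a,b in zip(T,S)]
for p in P: print(p[0].round(4),np.round(p[1],4))
Z=np.array([atz(t,tr(a),.038) for a in T]); print('bay ctr@38',Z.mean(0),'tri',np.mean([p[0] for p in P],0), 'scene@38',np.mean([atz(s,sr(b),.038) for b in S],0))
print(cv2.minAreaRect(Z[:,:2].astype(np.float32)*1000))
# long outer edges for yaw: deck corners
for a,b in [((22,62),(362,30)),((33,227),(380,190))]:
    p,q=atz(t,tr(a),.04),atz(t,tr(b),.04); d=p-q; print('yaw +y dir deg',np.degrees(np.arctan2(d[1],d[0])),p,q)
for a,b in [((302,70),(140,287)),((311,141),(92,325))]: # rib top ends
    print('rib',tri([ray(t,tr(a)),ray(s,sr(b))]), atz(t,tr(a),.097))
E
```

```text
label px [445.15625    232.03409091] 352 [247.88957055 172.98159509] 163 (array([ 0.56518508, -0.31732875,  0.03634352]), [np.float64(0.001102084072289636), np.float64(0.0011020840722898843)])
orange ctr [ 0.56335771 -0.31344641  0.036     ]
((563.6141967773438, -313.8983154296875), (66.83795928955078, 43.148746490478516), 83.32227325439453)
[0.6031 0.2128 0.0349] [0.0024 0.0024]
[0.6125 0.1298 0.034 ] [0.0003 0.0003]
[0.5535 0.1244 0.0332] [0.0013 0.0013]
[0.5459 0.2059 0.0342] [0.0002 0.0002]
bay ctr@38 [0.5790514  0.16667618 0.038     ] tri [0.57875771 0.16821212 0.03405991] scene@38 [0.57961951 0.17083351 0.038     ]
((579.2352294921875, 166.73291015625), (59.14561080932617, 82.490966796875), 5.839296817779541)
yaw +y dir deg 96.99727127391078 [0.63994836 0.27576026 0.04      ] [ 0.67751446 -0.03031158  0.04      ]
yaw +y dir deg 97.54047552689967 [0.49124233 0.25741161 0.04      ] [ 0.53198763 -0.05039919  0.04      ]
rib (array([0.60519261, 0.02722587, 0.13607042]), [np.float64(0.019197273848795805), np.float64(0.019197273848795837)]) [0.62789923 0.01825007 0.097     ]
rib (array([ 5.93177492e-01, -5.95195142e-05,  4.05335466e-02]), [np.float64(0.022500196575123258), np.float64(0.022500196575122998)]) [0.567086   0.00864553 0.097     ]
```

```bash
cat >> h.py <<'E'
def Rt(yaw):
    a=np.radians(yaw); c,s=np.cos(a),np.sin(a); return np.array([[c,0,-s],[s,0,c],[0,-1,0]])
def plan(wps,start=None):
    """waypoints (x,y,z,yaw deg of jaw); prints the last row of each call"""
    o=manip.get_obs(); R=o['orientation']; cur=np.r_[o['eef_pos'],np.degrees(np.arctan2(R[1,0],R[0,0]))] if start is None else np.array(start,float)
    print('t',round(o['time'],2),'at',cur.round(4),'F',o['contact_force'].round(1),'grip',round(o['grip_width'],3)); first=start is None
    for w in wps:
        w=np.array(w,float)
        for n in range(1,20):
            d=(w-cur)/n; k=cur.copy(); rows=[]
            for i in range(n):
                Rk=R if first and i==0 else Rt(k[3])
                rv=cv2.Rodrigues(Rk.T@Rt(k[3]+d[3]))[0].ravel()/np.radians(30)
                rows.append(np.r_[Rk.T@d[:3]*10,rv]); k=k+d
            if np.abs(rows).max()<=1: break
        first=False; cur=w
        print('->',w); [print(r.round(3).tolist()) for r in rows]
E
python3 - <<'E'
from h import *
plan([(.36,.45,.41,55),(.56,.2,.41,7),(.53,-.08,.41,-6)])
E
```

```text
t 0.15 at [ 0.1642  0.5508  0.404  73.399 ] F [-0.2  0.3  0.2] grip 1.006
-> [ 0.36  0.45  0.41 55.  ]
[-0.136, -0.02, -0.721, -0.0, 0.204, -0.003]
[-0.058, -0.02, -0.732, 0.0, 0.204, 0.0]
[0.021, -0.02, -0.734, 0.0, 0.204, 0.0]
-> [0.56 0.2  0.41 7.  ]
[-0.225, 0.0, -0.768, 0.0, 0.4, 0.0]
[-0.061, 0.0, -0.798, 0.0, 0.4, 0.0]
[0.107, 0.0, -0.793, 0.0, 0.4, 0.0]
[0.269, 0.0, -0.754, 0.0, 0.4, 0.0]
-> [ 0.53 -0.08  0.41 -6.  ]
[-0.213, 0.0, -0.914, 0.0, 0.144, 0.0]
[-0.143, 0.0, -0.928, 0.0, 0.144, 0.0]
[-0.073, 0.0, -0.936, 0.0, 0.144, 0.0]
```

Call:
{"fn": "arm_command", "kwargs": {"commands": [[-0.14,-0.02,-0.72,0,0.2,0],[-0.14,-0.02,-0.72,0,0.2,0],[-0.14,-0.02,-0.72,0,0.2,0]]}}

```text
time: 0.4
eef_pos: [0.2329, 0.5152, 0.4065]
orientation: [[0.389, 0.002, -0.921], [0.921, -0.002, 0.389], [-0.001, -1.0, -0.003]]
contact_force: [-0.4, 0.0, 0.2]
grip_width: 1.001
```

Call:
{"fn": "arm_command", "kwargs": {"commands": [[-0.06,-0.02,-0.73,0,0.2,0],[-0.06,-0.02,-0.73,0,0.2,0],[-0.06,-0.02,-0.73,0,0.2,0]]}}

```text
time: 0.65
eef_pos: [0.2982, 0.4816, 0.4085]
orientation: [[0.483, 0.002, -0.875], [0.875, -0.001, 0.483], [-0.0, -1.0, -0.003]]
contact_force: [-0.6, 0.1, -0.3]
grip_width: 1.004
```

Call:
{"fn": "arm_command", "kwargs": {"commands": [[0.02,-0.02,-0.73,0,0.2,0],[0.02,-0.02,-0.73,0,0.2,0],[0.02,-0.02,-0.73,0,0.2,0]]}}

```text
time: 0.9
eef_pos: [0.3632, 0.4485, 0.4104]
orientation: [[0.572, 0.002, -0.82], [0.82, -0.001, 0.572], [0.0, -1.0, -0.002]]
contact_force: [-1.0, -0.4, 0.5]
grip_width: 1.0
```

Call:
{"fn": "arm_command", "kwargs": {"commands": [[-0.22,0,-0.77,0,0.4,0],[-0.22,0,-0.77,0,0.4,0],[-0.22,0,-0.77,0,0.4,0]]}}

```text
time: 1.15
eef_pos: [0.4131, 0.3851, 0.4104]
orientation: [[0.732, 0.001, -0.681], [0.681, -0.003, 0.732], [-0.001, -1.0, -0.003]]
contact_force: [-0.3, 0.4, -0.1]
grip_width: 0.999
```

Call:
{"fn": "arm_command", "kwargs": {"commands": [[-0.06,0,-0.8,0,0.4,0],[-0.06,0,-0.8,0,0.4,0],[-0.06,0,-0.8,0,0.4,0]]}}

```text
time: 1.4
eef_pos: [0.4637, 0.3228, 0.4104]
orientation: [[0.858, 0.002, -0.514], [0.514, -0.002, 0.858], [0.0, -1.0, -0.003]]
contact_force: [0.9, 0.8, -0.1]
grip_width: 1.003
```

Call:
{"fn": "arm_command", "kwargs": {"commands": [[0.11,0,-0.79,0,0.4,0],[0.11,0,-0.79,0,0.4,0],[0.11,0,-0.79,0,0.4,0]]}}

```text
time: 1.65
eef_pos: [0.5143, 0.2613, 0.4103]
orientation: [[0.946, 0.002, -0.325], [0.325, -0.002, 0.946], [0.001, -1.0, -0.003]]
contact_force: [0.7, -0.5, -1.0]
grip_width: 0.999
```

Call:
{"fn": "arm_command", "kwargs": {"commands": [[0.27,0,-0.75,0,0.4,0],[0.27,0,-0.75,0,0.4,0],[0.27,0,-0.75,0,0.4,0],[0.27,0,-0.75,0,0.4,0],[0.27,0,-0.75,0,0.4,0]]}}

```text
time: 2.07
eef_pos: [0.5613, 0.2036, 0.4104]
orientation: [[0.991, -0.001, -0.13], [0.13, 0.001, 0.991], [-0.001, -1.0, 0.001]]
contact_force: [-0.1, 0.4, 1.2]
grip_width: 1.001
```

```bash
python3 - <<'E'
from h import *
c=snap('wrist','w1'); print(c['pose'].round(3).tolist())
plan([(.53,-.08,.41,-6),(.555,-.26,.40,-6)])
E
```

```text
[[0.991, 0.124, 0.04, 0.552], [0.13, -0.943, -0.307, 0.284], [0.0, 0.309, -0.951, 0.38], [0.0, 0.0, 0.0, 1.0]]
t 2.12 at [0.561  0.2039 0.4105 7.5328] F [-0.9  0.6 -0.1] grip 0.999
-> [ 0.53 -0.08  0.41 -6.  ]
[-0.227, 0.001, -0.925, -0.001, 0.15, -0.002]
[-0.153, 0.002, -0.94, 0.0, 0.15, 0.0]
[-0.079, 0.002, -0.949, 0.0, 0.15, 0.0]
-> [ 0.555 -0.26   0.4   -6.   ]
[0.218, 0.05, -0.882, 0.0, 0.0, 0.0]
[0.218, 0.05, -0.882, 0.0, 0.0, 0.0]
```

View pics/w1.png

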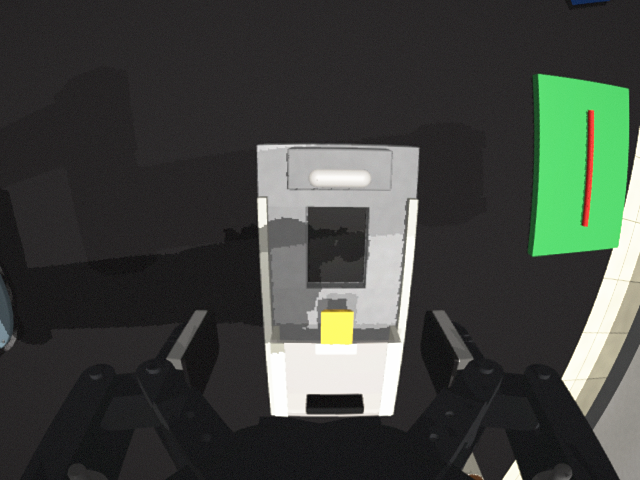

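Wrist view: bay corners (307,207), (367,207), (368,287), (307,287). Ridge ends are (312,178) and (369,179), tab centre is (337,327), and the rib is about (306..363, 395..412).

```bash
python3 - <<'E'
from h import *
w=load('w1');t=load('top0')
def tr(p): return np.array(p)/2.25+[145,160]
B=[(307,207),(367,207),(368,287),(307,287)]
P=np.array([atz(w,b,.038,True) for b in B]); print(P.round(4),P.mean(0).round(4),cv2.minAreaRect(P[:,:2].astype(np.float32)*1000))
T=[(96,168),(93,103),(184,97),(188,161)]
for a,b in zip([T[0],T[1],T[2],T[3]],[B[0],B[1],B[2],B[3]]): print(tri([ray(w,b,True),ray(t,tr(a))]))
for u in[(312,178),(369,179)]: print('ridge',atz(w,u,.067,True).round(4))
for u in[(306,396),(363,395),(306,412),(363,412)]: print('rib',atz(w,u,.097,True).round(4))
E
```

```text
[[0.5499 0.208  0.038 ]
 [0.6061 0.2156 0.038 ]
 [0.6212 0.1341 0.038 ]
 [0.5597 0.1263 0.038 ]] [0.5842 0.171  0.038 ] ((585.2467041015625, 171.2204132080078), (61.93239974975586, 82.731689453125), 7.241880893707275)
(array([0.54815855, 0.20658603, 0.02980292]), [np.float64(0.001728511106577329), np.float64(0.0017285111065772666)])
(array([0.60701363, 0.21344097, 0.02717507]), [np.float64(0.0007506044404615639), np.float64(0.0007506044404614864)])
(array([0.61811882, 0.13070213, 0.02997105]), [np.float64(0.004604759682984357), np.float64(0.004604759682984463)])
(array([0.55734352, 0.12362332, 0.03123805]), [np.float64(0.0025848981360380176), np.float64(0.002584898136038104)])
ridge [0.5511 0.24   0.067 ]
ridge [0.5993 0.2458 0.067 ]
rib [0.5712 0.0339 0.097 ]
rib [0.6271 0.0417 0.097 ]
rib [0.5736 0.0114 0.097 ]
rib [0.6318 0.018  0.097 ]
```

Call:
{"fn": "arm_command", "kwargs": {"commands": [[-0.23,0,-0.93,0,0.15,0],[-0.23,0,-0.93,0,0.15,0],[-0.23,0,-0.93,0,0.15,0]]}}

```text
time: 2.37
eef_pos: [0.5496, 0.1058, 0.4108]
orientation: [[0.999, -0.001, -0.051], [0.051, -0.002, 0.999], [-0.001, -1.0, -0.002]]
contact_force: [-0.3, -0.1, 0.0]
grip_width: 1.0
```

Call:
{"fn": "arm_command", "kwargs": {"commands": [[-0.15,0,-0.94,0,0.15,0],[-0.15,0,-0.94,0,0.15,0],[-0.15,0,-0.94,0,0.15,0]]}}

```text
time: 2.62
eef_pos: [0.5398, 0.0105, 0.411]
orientation: [[1.0, -0.0, 0.029], [-0.029, -0.002, 1.0], [-0.0, -1.0, -0.002]]
contact_force: [-0.4, 0.9, -0.3]
grip_width: 1.001
```

Call:
{"fn": "arm_command", "kwargs": {"commands": [[-0.08,0,-0.95,0,0.15,0],[-0.08,0,-0.95,0,0.15,0],[-0.08,0,-0.95,0,0.15,0]]}}

```text
time: 2.87
eef_pos: [0.5296, -0.0844, 0.4109]
orientation: [[0.994, 0.0, 0.108], [-0.108, -0.002, 0.994], [0.0, -1.0, -0.002]]
contact_force: [0.3, 0.3, 0.3]
grip_width: 1.001
```

Call:
{"fn": "arm_command", "kwargs": {"commands": [[0.22,0.05,-0.88,0,0,0],[0.22,0.05,-0.88,0,0,0],[0.22,0.05,-0.88,0,0,0]]}}

```text
time: 3.12
eef_pos: [0.5434, -0.175, 0.4052]
orientation: [[0.994, 0.001, 0.109], [-0.109, -0.002, 0.994], [0.001, -1.0, -0.002]]
contact_force: [0.9, 0.5, 0.2]
grip_width: 0.997
```

Call:
{"fn": "arm_command", "kwargs": {"commands": [[0.22,0.05,-0.88,0,0,0],[0.22,0.05,-0.88,0,0,0],[0.22,0.05,-0.88,0,0,0],[0.22,0.05,-0.88,0,0,0],[0.22,0.05,-0.88,0,0,0]]}}

```text
time: 3.53
eef_pos: [0.5555, -0.2602, 0.4004]
orientation: [[0.994, -0.0, 0.105], [-0.105, 0.002, 0.994], [-0.001, -1.0, 0.002]]
contact_force: [-0.0, 0.5, 0.6]
grip_width: 1.002
```

```bash
python3 - <<'E'
from h import *
c=snap('wrist','w2'); plan([(.5645,-.3145,.30,-6)])
E
```

```text
t 3.58 at [ 0.5554 -0.2596  0.4007 -5.992 ] F [ 0.8  0.1 -0.3] grip 0.999
-> [ 0.5645 -0.3145  0.3    -6.    ]
[0.074, 0.503, -0.269, -0.003, 0.0, -0.001]
[0.074, 0.503, -0.268, 0.0, 0.0, 0.0]
```

View pics/w2.png

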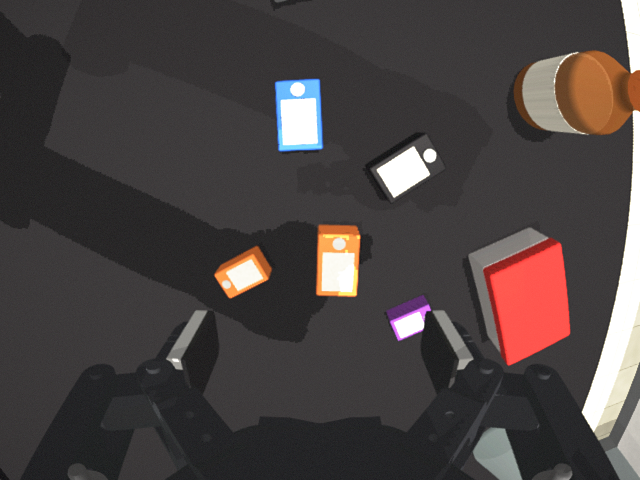

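Wrist view: target orange top face corners (318,236), (359,235), (357,296), (317,295). Small orange is at (243,272), blue at (299,115) and purple at (408,318).

```bash
python3 - <<'E'
from h import *
w=load('w2');t=load('top0');s=load('scene0')
P=np.array([atz(w,b,.036,True) for b in [(318,236),(359,235),(357,296),(317,295)]]); print(P.round(4),P.mean(0).round(4),cv2.minAreaRect(P[:,:2].astype(np.float32)*1000))
lw,a=label(w,(315,225,362,300)); lt,_=label(t,(424,218,464,247)); ls,_=label(s,(232,160,266,196)); print(lw,a)
print(tri([ray(w,lw,True),ray(t,lt)]),tri([ray(w,lw,True),ray(t,lt),ray(s,ls)]),atz(w,lw,.036,True))
E
```

```text
[[ 0.553  -0.2797  0.036 ]
 [ 0.5915 -0.2828  0.036 ]
 [ 0.5851 -0.3461  0.036 ]
 [ 0.5454 -0.3406  0.036 ]] [ 0.5687 -0.3123  0.036 ] ((568.3696899414062, -312.4502868652344), (63.598609924316406, 39.999488830566406), 84.23661804199219)
[337.61885576 271.43755036] 1241
(array([ 0.56687835, -0.3203143 ,  0.02627625]), [np.float64(0.001666398762629429), np.float64(0.0016663987626295992)]) (array([ 0.56622339, -0.31694659,  0.03700285]), [np.float64(0.001845080076345783), np.float64(0.0020297672587781743), np.float64(0.0004769173680731226)]) [ 0.56807719 -0.3174498   0.036     ]
```

```bash
python3 - <<'E'
from h import *
plan([(.5665,-.3135,.28,-6),(.5665,-.3135,.189,-6)])
E
```

```text
t 3.58 at [ 0.5554 -0.2596  0.4007 -5.992 ] F [ 0.8  0.1 -0.3] grip 0.999
-> [ 0.5665 -0.3135  0.28   -6.    ]
[0.084, 0.603, -0.263, -0.003, 0.0, -0.001]
[0.083, 0.603, -0.262, 0.0, 0.0, 0.0]
-> [ 0.5665 -0.3135  0.189  -6.    ]
[0.0, 0.91, 0.0, 0.0, 0.0, 0.0]
```

Call:
{"fn": "arm_command", "kwargs": {"commands": [[0.08,0.6,-0.26,0,0,0],[0.08,0.6,-0.26,0,0,0],[0.08,0.6,-0.26,0,0,0]], "grip": 0.72, "force": 30}}

```text
time: 3.83
eef_pos: [0.5593, -0.2863, 0.3359]
orientation: [[0.994, -0.007, 0.105], [-0.105, 0.004, 0.994], [-0.007, -1.0, 0.004]]
contact_force: [-0.5, 0.8, -0.6]
grip_width: 0.723
```

Call:
{"fn": "arm_command", "kwargs": {"commands": [[0.08,0.6,-0.26,0,0,0],[0.08,0.6,-0.26,0,0,0],[0.08,0.6,-0.26,0,0,0],[0.08,0.6,-0.26,0,0,0]]}}

```text
time: 4.17
eef_pos: [0.5653, -0.3131, 0.281]
orientation: [[0.994, -0.002, 0.105], [-0.105, 0.002, 0.994], [-0.002, -1.0, 0.002]]
contact_force: [0.2, -0.4, 0.8]
grip_width: 0.723
```

```bash
python3 - <<'E'
from h import *
c=snap('wrist','w3'); plan([(.5665,-.3135,.189,-6)])
l,a=label(c,(260,180,400,420)); print(l,a,atz(c,l,.036,True))
E
```

```text
t 4.22 at [ 0.5659 -0.3134  0.2826 -6.0166] F [-0.2 -0.6  0. ] grip 0.721
-> [ 0.5665 -0.3135  0.189  -6.    ]
[0.005, 0.936, -0.0, -0.001, -0.001, 0.001]
[323.21447632 266.81454303] 2998 [ 0.56779541 -0.31703392  0.036     ]
```

View pics/w3.png

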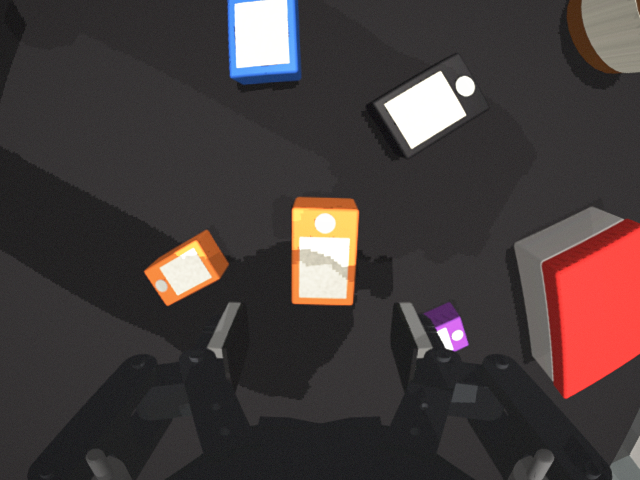

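The orange (292–358, 200–305) is aligned between the fingers, centred within about 2 mm, and the neighbours are clear. I'll go down and grip.

Call:
{"fn": "arm_command", "kwargs": {"commands": [[0.015,0.3,0,0,0,0],[0.015,0.55,0,0,0,0],[0.015,0.75,0,0,0,0],[0.015,0.93,0,0,0,0],[0.015,0.93,0,0,0,0]]}}

```text
time: 4.63
eef_pos: [0.5666, -0.3133, 0.1867]
orientation: [[0.994, -0.002, 0.105], [-0.105, 0.002, 0.994], [-0.003, -1.0, 0.002]]
contact_force: [-1.2, 0.8, -1.7]
grip_width: 0.716
```

Call:
{"fn": "arm_command", "kwargs": {"commands": [[0,0,0,0,0,0],[0,0,0,0,0,0],[0,0,0,0,0,0],[0,0,0,0,0,0],[0,0,0,0,0,0]], "grip": 0.3, "force": 30}}

```text
time: 5.05
eef_pos: [0.5683, -0.3155, 0.1907]
orientation: [[0.994, 0.004, 0.106], [-0.106, -0.002, 0.994], [0.004, -1.0, -0.002]]
contact_force: [-0.5, 3.6, 6.7]
grip_width: 0.46
```

Call:
{"fn": "arm_command", "kwargs": {"commands": [[0,-0.3,0,0,0,0],[0,-0.6,0,0,0,0],[0,-1,0,0,0,0],[0,-1,0,0,0,0],[0,-1,0,0,0,0]]}}

```text
time: 5.47
eef_pos: [0.5685, -0.3161, 0.2922]
orientation: [[0.994, 0.007, 0.106], [-0.106, -0.005, 0.994], [0.008, -1.0, -0.004]]
contact_force: [0.4, -0.3, -1.3]
grip_width: 0.456
```

```bash
python3 - <<'E'
from h import *
c=snap('wrist','w4')
plan([(.55,-.10,.31,0),(.582,.169,.29,7)])
E
```

```text
t 5.52 at [ 0.5676 -0.3155  0.2896 -6.1067] F [-0.4 -0.5 -2.4] grip 0.459
-> [ 0.55 -0.1   0.31  0.  ]
[-0.134, -0.07, 0.708, 0.003, -0.068, 0.006]
[-0.109, -0.068, 0.712, 0.0, -0.068, 0.0]
[-0.084, -0.068, 0.716, 0.0, -0.068, 0.0]
-> [0.582 0.169 0.29  7.   ]
[0.107, 0.067, 0.897, 0.0, -0.078, 0.0]
[0.143, 0.067, 0.892, 0.0, -0.078, 0.0]
[0.179, 0.067, 0.885, 0.0, -0.078, 0.0]
```

View pics/w4.png

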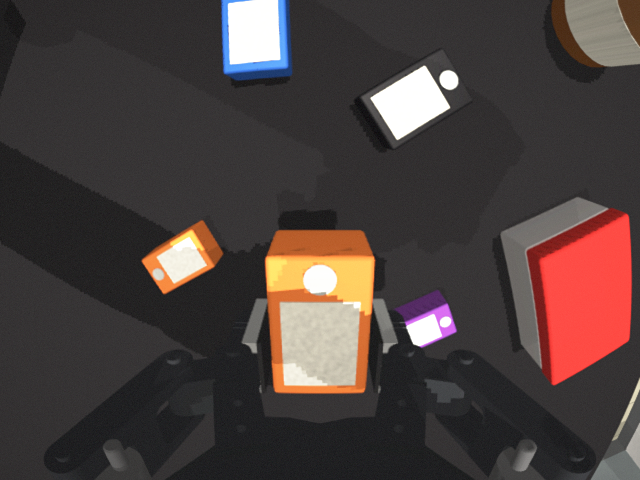

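Call:
{"fn": "arm_command", "kwargs": {"commands": [[-0.13,-0.2,0.71,0,-0.07,0],[-0.13,-0.2,0.71,0,-0.07,0],[-0.13,-0.2,0.71,0,-0.07,0]]}}

```text
time: 5.77
eef_pos: [0.5607, -0.2382, 0.3074]
orientation: [[0.998, -0.002, 0.065], [-0.065, 0.005, 0.998], [-0.003, -1.0, 0.005]]
contact_force: [-0.0, 0.2, -1.6]
grip_width: 0.461
```

Call:
{"fn": "arm_command", "kwargs": {"commands": [[-0.1,-0.1,0.71,0,-0.07,0],[-0.1,-0.1,0.71,0,-0.07,0],[-0.1,-0.1,0.71,0,-0.07,0]]}}

```text
time: 6.02
eef_pos: [0.5554, -0.1669, 0.3167]
orientation: [[1.0, -0.003, 0.028], [-0.028, 0.004, 1.0], [-0.003, -1.0, 0.004]]
contact_force: [-0.2, 0.1, -1.6]
grip_width: 0.458
```

Call:
{"fn": "arm_command", "kwargs": {"commands": [[-0.08,0,0.72,0,-0.07,0],[-0.08,0,0.72,0,-0.07,0],[-0.08,0,0.72,0,-0.07,0]]}}

```text
time: 6.27
eef_pos: [0.5495, -0.0951, 0.316]
orientation: [[1.0, -0.004, -0.008], [0.008, 0.004, 1.0], [-0.004, -1.0, 0.004]]
contact_force: [-0.9, 0.6, -2.0]
grip_width: 0.463
```

Call:
{"fn": "arm_command", "kwargs": {"commands": [[0.12,0,0.8,0,-0.12,0],[0.12,0,0.8,0,-0.12,0],[0.12,0,0.8,0,-0.12,0]]}}

```text
time: 6.52
eef_pos: [0.5627, -0.0146, 0.3163]
orientation: [[0.997, -0.002, -0.072], [0.072, 0.004, 0.997], [-0.002, -1.0, 0.004]]
contact_force: [-0.1, -0.6, -0.9]
grip_width: 0.46
```

Call:
{"fn": "arm_command", "kwargs": {"commands": [[0.12,0,0.8,0,-0.12,0],[0.12,0,0.8,0,-0.12,0],[0.12,0,0.8,0,-0.12,0],[0.12,0,0.8,0,-0.12,0],[0.12,0,0.8,0,-0.12,0]]}}

```text
time: 6.93
eef_pos: [0.5692, 0.0608, 0.3166]
orientation: [[0.992, -0.002, -0.129], [0.129, -0.001, 0.992], [-0.002, -1.0, -0.001]]
contact_force: [0.7, 0.8, -2.5]
grip_width: 0.463
```

```bash
python3 - <<'E'
from h import *
c=snap('wrist','w5'); o=manip.get_obs()
l,a=label(c,(250,280,390,400)); z=o['eef_pos'][2]-.1545
p=atz(c,l,z,True); print('label',l,a,p,'in tool',o['orientation'].T@(p-o['eef_pos']))
plan([(.582,.169,.29,7)])
E
```

```text
label [381.96551724 291.27851459] 377 [0.59035131 0.08521962 0.16234186] in tool [0.02433543 0.15445078 0.02213815]
t 6.98 at [0.5693 0.0603 0.3168 7.3406] F [-0.3  1.2 -0.8] grip 0.462
-> [0.582 0.169 0.29  7.   ]
[0.133, 0.134, 0.531, 0.001, 0.006, -0.003]
[0.131, 0.134, 0.532, 0.0, 0.006, 0.0]
```

View pics/w5.png

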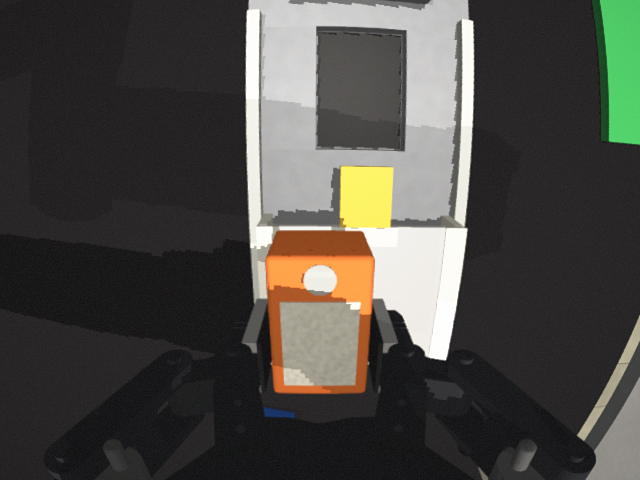

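Wrist view: bay rim corners (317,28), (406,31), (405,150), (317,149). The held cartridge's top face is (267,257), (373,257), (367,392), (273,392).

```bash
python3 - <<'E'
from h import *
w=load('w5');o=manip.get_obs();R=o['orientation'];e=o['eef_pos']
P=np.array([atz(w,b,.038,True) for b in [(317,28),(406,31),(405,150),(317,149)]]);print(P.round(4).tolist(),P.mean(0),cv2.minAreaRect(P[:,:2].astype(np.float32)*1000))
for z in(e[2]-.1545,e[2]-.150):
  C=np.array([atz(w,b,z,True) for b in [(267,257),(373,257),(367,392),(273,392)]]);print(((C-e)@R).round(4).tolist(),((C.mean(0)-e)@R).round(4))
E
```

```text
[[0.5494, 0.2073, 0.038], [0.608, 0.2154, 0.038], [0.6186, 0.1337, 0.038], [0.56, 0.1256, 0.038]] [0.58399413 0.17049838 0.038     ] ((583.9775390625, 170.50039672851562), (59.2156867980957, 82.8436050415039), 7.422616481781006)
[[-0.0176, 0.1545, 0.0357], [0.0202, 0.1545, 0.0357], [0.0217, 0.1545, -0.0267], [-0.0189, 0.1545, -0.0267]] [0.0013 0.1545 0.0045]
[[-0.017, 0.15, 0.0373], [0.0195, 0.15, 0.0374], [0.021, 0.15, -0.0228], [-0.0182, 0.15, -0.0228]] [0.0013 0.15   0.0073]
```

```bash
python3 - <<'E'
from h import *
plan([(.582,.1655,.30,7.2),(.582,.1655,.216,7.2)])
E
```

```text
t 6.98 at [0.5693 0.0603 0.3168 7.3406] F [-0.3  1.2 -0.8] grip 0.462
-> [0.582  0.1655 0.3    7.2   ]
[0.13, 0.084, 0.514, 0.001, 0.002, -0.003]
[0.13, 0.084, 0.514, 0.0, 0.002, 0.0]
-> [0.582  0.1655 0.216  7.2   ]
[0.0, 0.84, 0.0, 0.0, 0.0, 0.0]
```

Call:
{"fn": "arm_command", "kwargs": {"commands": [[0.13,0,0.51,0,0,0],[0.13,0,0.51,0,0,0],[0.13,0,0.51,0,0,0]]}}

```text
time: 7.23
eef_pos: [0.5761, 0.1143, 0.3174]
orientation: [[0.992, -0.0, -0.13], [0.13, 0.001, 0.992], [0.0, -1.0, 0.001]]
contact_force: [0.5, -0.4, -2.1]
grip_width: 0.457
```

Call:
{"fn": "arm_command", "kwargs": {"commands": [[0.13,0,0.51,0,0,0],[0.13,0,0.51,0,0,0],[0.13,0,0.51,0,0,0],[0.13,0,0.51,0,0,0],[0.13,0,0.51,0,0,0]]}}

```text
time: 7.65
eef_pos: [0.5821, 0.1643, 0.3175]
orientation: [[0.992, -0.001, -0.127], [0.127, -0.001, 0.992], [-0.001, -1.0, -0.001]]
contact_force: [0.4, -0.2, -2.2]
grip_width: 0.461
```

Call:
{"fn": "arm_command", "kwargs": {"commands": [[0,0.3,0,0,0,0],[0,0.5,0,0,0,0],[0,0.65,0,0,0,0],[0,0.65,0,0,0,0],[0,0.65,0,0,0,0]]}}

```text
time: 8.07
eef_pos: [0.5815, 0.1644, 0.2521]
orientation: [[0.992, -0.003, -0.127], [0.127, -0.001, 0.992], [-0.003, -1.0, -0.0]]
contact_force: [-0.1, -0.2, -1.4]
grip_width: 0.459
```

```bash
python3 - <<'E'
from h import *
a=snap('wrist','w6')['color'];b=snap('top','t6')['color'];s=snap('scene','s6')['color']
q=np.vstack([cv2.resize(b[160:270,145:325],(480,293),interpolation=cv2.INTER_CUBIC),cv2.resize(s[215:385,255:435],(480,453)[:2],interpolation=cv2.INTER_CUBIC)[:307]])
cv2.imwrite('pics/c6.png',np.hstack([cv2.resize(a[:,180:480],(320,512))[:600],q[:512]])[:,:,::-1])
plan([(.582,.1655,.217,7.2)])
E
```

```text
t 8.22 at [0.5829 0.1653 0.2543 7.3525] F [-0.2 -0.4 -0.4] grip 0.463
-> [0.582  0.1655 0.217  7.2   ]
[-0.01, 0.373, 0.003, -0.0, 0.005, 0.005]
```

View pics/c6.png

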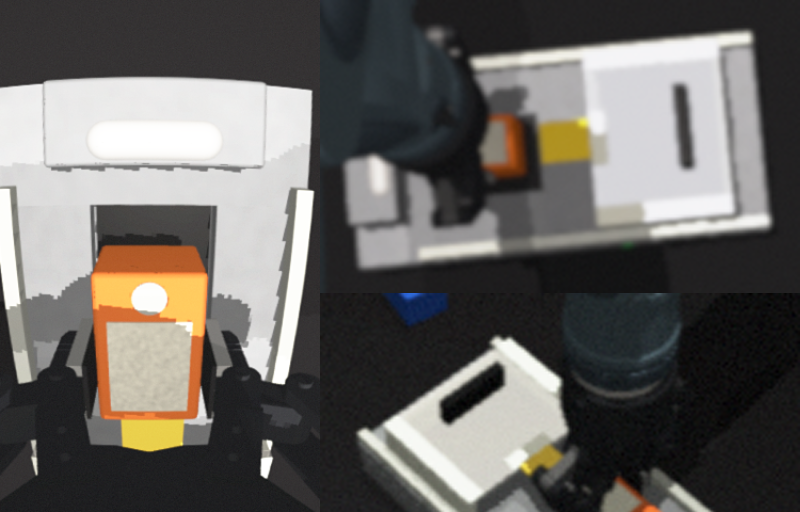

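The cartridge is centred over the bay in both the wrist crop (cartridge mid x 150, bay 153) and the top crop. Next I'll lower it and release.

Call:
{"fn": "arm_command", "kwargs": {"commands": [[0,0.12,0,0,0,0],[0,0.24,0,0,0,0],[0,0.36,0,0,0,0],[0,0.36,0,0,0,0],[0,0.36,0,0,0,0]]}}

```text
time: 8.63
eef_pos: [0.5822, 0.1657, 0.2173]
orientation: [[0.992, 0.0, -0.129], [0.129, 0.0, 0.992], [0.0, -1.0, 0.0]]
contact_force: [0.8, -0.9, -1.1]
grip_width: 0.466
```

```bash
python3 - <<'E'
from h import *
plan([(.582,.1655,.2155,7.2)])
E
```

```text
t 8.63 at [0.5822 0.1657 0.2173 7.3927] F [ 0.8 -0.9 -1.1] grip 0.466
-> [0.582  0.1655 0.2155 7.2   ]
[-0.002, 0.018, -0.002, -0.0, 0.006, 0.0]
```

Call:
{"fn": "arm_command", "kwargs": {"commands": [[0,0.015,0,0,0,0],[0,0.015,0,0,0,0],[0,0.015,0,0,0,0],[0,0.015,0,0,0,0]], "grip": 0.68}}

```text
time: 8.97
eef_pos: [0.5825, 0.1659, 0.2161]
orientation: [[0.992, 0.002, -0.129], [0.129, 0.0, 0.992], [0.002, -1.0, 0.0]]
contact_force: [0.7, 0.1, 0.4]
grip_width: 0.676
```

Call:
{"fn": "arm_command", "kwargs": {"commands": [[0,-0.2,0,0,0,0],[0,-0.5,0,0,0,0],[0,-0.8,0,0,0,0],[0,-0.8,0,0,0,0],[0,-0.8,0,0,0,0]]}}

```text
time: 9.38
eef_pos: [0.5833, 0.166, 0.298]
orientation: [[0.992, 0.006, -0.129], [0.129, 0.001, 0.992], [0.006, -1.0, 0.0]]
contact_force: [-1.0, -0.2, -0.9]
grip_width: 0.68
```

```bash
python3 - <<'E'
from h import *
a=snap('wrist','w7'); plan([(.60,.10,.29,7.3)])
cv2.imwrite('pics/w7.png',a['color'][:,:,::-1])
E
```

```text
t 9.43 at [0.5825 0.1659 0.2961 7.3992] F [-0.6  0.5 -0.1] grip 0.681
-> [0.6  0.1  0.29 7.3 ]
[0.089, 0.061, -0.676, -0.0, 0.003, 0.004]
```

View pics/w7.png

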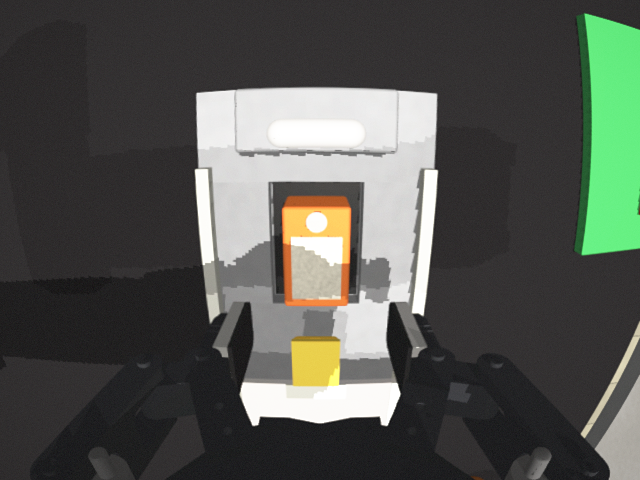

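The cartridge sits in the bay, flat. Its top face is (283,208)–(348,304), and the bay rim is (270,182)–(361,301). I'll check the numbers and locate the rib.

```bash
python3 - <<'E'
from h import *
w=load('w7');w1=load('w1');t=load('top0');t6=load('t6')
m=lambda c,ps,z:np.mean([atz(c,p,z,True) for p in ps],0)
C=m(w,[(283,208),(350,208),(348,304),(284,304)],.06);B=m(w,[(270,182),(363,182),(361,301),(271,301)],.038)
a=np.radians(7.3);d=C-B;print('cart',C,'bay',B,'rel x,y',d[0]*np.cos(a)+d[1]*np.sin(a),-d[0]*np.sin(a)+d[1]*np.cos(a))
ux=np.array([np.cos(a),np.sin(a)]);uy=np.array([-ux[1],ux[0]]);O=np.array([.582,.169])-.060*uy
print('reader origin',O)
r=lambda p:(np.array([(p[:2]-O)@ux,(p[:2]-O)@uy])*1000).round(1)
for u in[(306,396),(363,395)]:print('rib face base',r(atz(w1,u,.073,True)))
for u in[(306,412),(363,412)]:print('rib top back',r(atz(w1,u,.097,True)))
for u in[(302,70),(311,141),(298.5,72),(306,141),(316,140)]:print('rib top view',r(atz(t,np.array(u)/2.25+[145,160],.09)))
print('tab tip',r(atz(w,(316,337),.07,True)))
for y in(-.130,-.115,-.02): print(y,O+y*uy)
E
```

```text
cart [0.58359501 0.16996338 0.06      ] bay [0.58339034 0.17132744 0.038     ] rel x,y 2.9680257857153544e-05 -0.0013790146407698135
reader origin [0.58962388 0.10948633]
rib face base [-29.  -93.9]
rib face base [ 32.3 -93.1]
rib top back [-28.3 -95.3]
rib top back [ 30.2 -96.1]
rib top view [ 27.8 -95. ]
rib top view [-34.2 -96.8]
rib top view [ 26.4 -91.8]
rib top view [-33.7 -92.5]
rib top view [ -33.8 -101.1]
tab tip [ 1.5 12. ]
-0.13 [ 0.60614228 -0.01945994]
-0.115 [ 0.60423631 -0.00458153]
-0.02 [0.59216517 0.08964844]
```

```bash
python3 - <<'E'
from h import *
plan([(.606,-.0195,.31,7.3),(.606,-.0195,.253,7.3)])
E
```

```text
t 9.43 at [0.5825 0.1659 0.2961 7.3992] F [-0.6  0.5 -0.1] grip 0.681
-> [ 0.606  -0.0195  0.31    7.3   ]
[-0.003, -0.07, -0.934, -0.0, 0.002, 0.004]
[-0.002, -0.069, -0.934, 0.0, 0.002, 0.0]
-> [ 0.606  -0.0195  0.253   7.3   ]
[0.0, 0.57, 0.0, 0.0, 0.0, 0.0]
```

Call:
{"fn": "arm_command", "kwargs": {"commands": [[0,-0.14,0,0,0,0],[0,-0.14,-0.4,0,0,0],[0,-0.14,-0.8,0,0,0],[0,-0.14,-0.93,0,0,0]], "grip": 0, "force": 30}}

```text
time: 9.77
eef_pos: [0.594, 0.07, 0.3077]
orientation: [[0.992, -0.002, -0.126], [0.126, -0.002, 0.992], [-0.002, -1.0, -0.002]]
contact_force: [0.4, 0.1, 0.3]
grip_width: 0.118
```

Call:
{"fn": "arm_command", "kwargs": {"commands": [[0,0,-0.4,0,0,0],[0,0,-0.8,0,0,0],[0,0,-0.94,0,0,0],[0,0,-0.94,0,0,0],[0,0,-0.94,0,0,0]]}}

```text
time: 10.18
eef_pos: [0.6057, -0.0202, 0.3078]
orientation: [[0.992, -0.002, -0.127], [0.127, 0.001, 0.992], [-0.002, -1.0, 0.002]]
contact_force: [0.2, -0.2, -0.1]
grip_width: -0.001
```

Call:
{"fn": "arm_command", "kwargs": {"commands": [[0,0.2,0,0,0,0],[0,0.4,0,0,0,0],[0,0.56,0,0,0,0],[0,0.56,0,0,0,0],[0,0.56,0,0,0,0]]}}

```text
time: 10.6
eef_pos: [0.6051, -0.018, 0.2519]
orientation: [[0.991, -0.004, -0.131], [0.131, 0.001, 0.991], [-0.004, -1.0, 0.002]]
contact_force: [-0.4, 0.4, 0.1]
grip_width: -0.003
```

```bash
python3 - <<'E'
from h import *
s=snap('scene','s8')['color']
cv2.imwrite('pics/s8c.png',cv2.resize(s[215:385,240:440],None,fx=3,fy=3,interpolation=cv2.INTER_CUBIC)[:,:,::-1])
plan([(.5925,.0866,.253,7.3)])
E
```

```text
t 10.65 at [ 0.6059 -0.0184  0.2532  7.4912] F [-0.5 -0.2  0.4] grip 0.001
-> [0.5925 0.0866 0.253  7.3   ]
[0.002, 0.001, 0.529, -0.001, 0.003, -0.002]
[0.001, 0.001, 0.529, 0.0, 0.003, 0.0]
```

View pics/s8c.png

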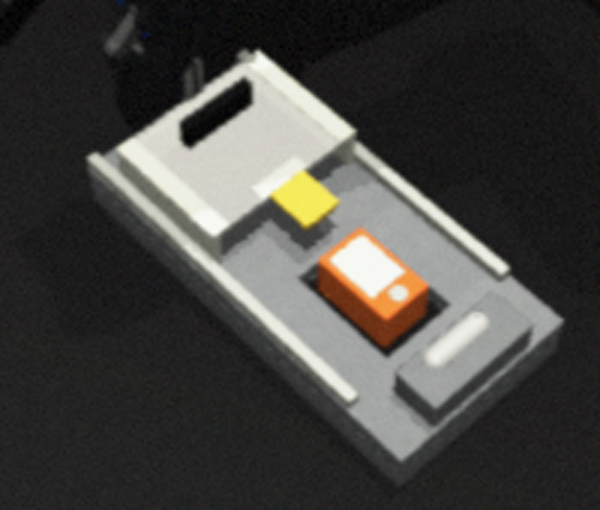

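The scene crop shows the cartridge flat in the bay, the fingers behind the rib and the cover open. I'll push along +z of the tool.

Call:
{"fn": "arm_command", "kwargs": {"commands": [[0,0,0.2,0,0,0],[0,0,0.35,0,0,0],[0,0,0.5,0,0,0],[0,0,0.65,0,0,0],[0,0,0.8,0,0,0]]}}

```text
time: 11.07
eef_pos: [0.596, 0.0613, 0.2541]
orientation: [[0.992, 0.002, -0.129], [0.129, -0.0, 0.992], [0.002, -1.0, -0.0]]
contact_force: [0.9, -0.0, 0.9]
grip_width: -0.003
```

Call:
{"fn": "arm_command", "kwargs": {"commands": [[0,0,0.1,0,0,0],[0,0,0.2,0,0,0],[0,0,0.3,0,0,0],[0,0,0.4,0,0,0],[0,0,0.45,0,0,0]]}}

```text
time: 11.48
eef_pos: [0.5898, 0.1056, 0.2531]
orientation: [[0.992, -0.0, -0.13], [0.13, 0.001, 0.992], [-0.0, -1.0, 0.001]]
contact_force: [-0.1, -0.4, 0.4]
grip_width: 0.001
```

Call:
{"fn": "arm_command", "kwargs": {"commands": [[0,0,0.05,0,0,0],[0,0,0.1,0,0,0],[0,0,0.15,0,0,0],[0,0,0.2,0,0,0]]}}

```text
time: 11.82
eef_pos: [0.5876, 0.123, 0.2531]
orientation: [[0.992, 0.0, -0.127], [0.127, -0.004, 0.992], [-0.0, -1.0, -0.004]]
contact_force: [-0.3, -6.7, 0.5]
grip_width: -0.001
```

```bash
python3 - <<'E'
from h import *
s=snap('scene','s9')['color']
cv2.imwrite('pics/s9c.png',cv2.resize(s[215:385,240:440],None,fx=3,fy=3,interpolation=cv2.INTER_CUBIC)[:,:,::-1]);plan([])
E
```

```text
t 11.87 at [0.5875 0.1241 0.2531 7.3624] F [ 0.5 -3.6  0.5] grip -0.002
```

The picture limit is reached, so I'll go by force and image code. Resistance has started at the ledge, so I'll continue in small steps.

Call:
{"fn": "arm_command", "kwargs": {"commands": [[0,0,0.03,0,0,0],[0,0,0.06,0,0,0],[0,0,0.08,0,0,0],[0,0,0.08,0,0,0]]}}

```text
time: 12.2
eef_pos: [0.5863, 0.1328, 0.2531]
orientation: [[0.992, -0.0, -0.129], [0.129, 0.002, 0.992], [-0.0, -1.0, 0.002]]
contact_force: [-0.4, 0.3, -0.2]
grip_width: 0.001
```

Call:
{"fn": "arm_command", "kwargs": {"commands": [[0,0,0.02,0,0,0],[0,0,0.04,0,0,0],[0,0,0.04,0,0,0]]}}

```text
time: 12.45
eef_pos: [0.586, 0.1349, 0.2532]
orientation: [[0.992, 0.0, -0.128], [0.128, -0.005, 0.992], [-0.0, -1.0, -0.005]]
contact_force: [0.5, -6.4, -0.7]
grip_width: 0.001
```

Call:
{"fn": "arm_command", "kwargs": {"commands": [[0,0,0.02,0,0,0],[0,0,0.04,0,0,0],[0,0,0.04,0,0,0]]}}

```text
time: 12.7
eef_pos: [0.5859, 0.1364, 0.2533]
orientation: [[0.992, 0.001, -0.125], [0.125, -0.013, 0.992], [-0.0, -1.0, -0.013]]
contact_force: [0.9, -17.1, 0.9]
grip_width: -0.0
```

Call:
{"fn": "arm_command", "kwargs": {"commands": [[0,0,0.04,0,0,0],[0,0,0.04,0,0,0],[0,0,0.04,0,0,0]]}}

```text
time: 12.95
eef_pos: [0.5857, 0.1378, 0.2533]
orientation: [[0.992, 0.002, -0.123], [0.123, -0.02, 0.992], [-0.001, -1.0, -0.02]]
contact_force: [2.0, -26.3, 2.6]
grip_width: 0.003
```

Call:
{"fn": "arm_command", "kwargs": {"commands": [[0,0,-0.1,0,0,0],[0,0,-0.2,0,0,0],[0,0,-0.3,0,0,0],[0,0,-0.3,0,0,0]]}}

```text
time: 13.28
eef_pos: [0.589, 0.1129, 0.2532]
orientation: [[0.992, 0.0, -0.127], [0.127, 0.0, 0.992], [0.0, -1.0, 0.0]]
contact_force: [0.1, 0.1, 0.4]
grip_width: -0.005
```

Call:
{"fn": "arm_command", "kwargs": {"commands": [[0,-0.4,0,0,0,0],[0,-0.8,-0.2,0,0,0],[0,-1,-0.5,0,0,0],[0,-1,-0.8,0,0,0],[0,-1,-1,0,0,0]]}}

```text
time: 13.7
eef_pos: [0.6028, 0.0137, 0.356]
orientation: [[0.992, 0.006, -0.129], [0.129, -0.0, 0.992], [0.006, -1.0, -0.001]]
contact_force: [0.5, 0.1, -1.3]
grip_width: 0.003
```

Call:
{"fn": "arm_command", "kwargs": {"commands": [[0,0,-0.5,0,0,0],[0,0,-1,0,0,0],[0,0,-1,0,0,0],[0,0,-1,0,0,0],[0,0,-1,0,0,0]]}}

```text
time: 14.12
eef_pos: [0.6146, -0.0845, 0.353]
orientation: [[0.992, -0.0, -0.127], [0.127, 0.001, 0.992], [0.0, -1.0, 0.001]]
contact_force: [0.1, 1.2, -0.5]
grip_width: 0.004
```

```bash
python3 - <<'E'
from h import *
t=snap('top','t10');s=snap('scene','s10')
plan([])
a=np.radians(7.3);ux=np.array([np.cos(a),np.sin(a)]);uy=np.array([-ux[1],ux[0]]);O=np.array([.582,.169])-.060*uy
r=lambda p:((np.array([(p[:2]-O)@ux,(p[:2]-O)@uy]))*1000).round(1)
def comp(c,box,f):
    x0,y0,x1,y1=box; im=c['color'][y0:y1,x0:x1].astype(int);n,l,st,ce=cv2.connectedComponentsWithStats(f(im).astype(np.uint8))
    return [(st[i,4],(ce[i]+[x0,y0]).round(1).tolist(), (st[i,:4]+[x0,y0,0,0]).tolist()) for i in range(1,n) if st[i,4]>8]
yel=lambda m:(m[...,0]>140)&(m[...,1]>120)&(m[...,2]<90)
org=lambda m:(m[...,0]>120)&(m[...,0]-m[...,2]>60)&(m[...,1]<m[...,0]*.8)
blk=lambda m:m.max(2)<60
print('yellow',comp(t,(145,160,325,270),yel)); print('orange',comp(t,(145,160,325,270),org)); B=comp(t,(162,190,300,250),blk); print('black',B)
for b in B: print('rib at',b[0],r(atz(t,b[1],.092)))
for y in (b for b in comp(t,(145,160,325,270),yel)): print('tab',r(atz(t,y[1],.073)), 'before',[r(atz(load('top0'),q[1],.073)) for q in comp(load('top0'),(145,160,325,270),yel)])
print('rib before',[ (b[0],r(atz(load('top0'),b[1],.092))) for b in comp(load('top0'),(255,185,300,250),blk)])
blu=lambda m:(m[...,2]>120)&(m[...,2]-m[...,0]>80)
print('blue',comp(t,(340,220,400,260),blu),comp(load('top0'),(340,220,400,260),blu))
E
```

```text
t 14.22 at [ 0.6144 -0.0829  0.3531  7.4703] F [-0.3 -0.1  0.3] grip 0.003
yellow [(np.int32(235), [167.4, 219.4], [159, 211, 17, 17])]
orange []
black [(np.int32(69), [212.0, 214.0], [210, 201, 5, 28])]
rib at 69 [-3.9 37.2]
tab [ -2.4 128.2] before [array([-3.2, -6. ])]
rib before [(np.int32(20), array([ -86.4, -111. ]))]
blue [] [(np.int32(302), [370.0, 240.2], [356, 229, 33, 23])]
```

```bash
python3 - <<'E'
from h import *
for f in('scene0','s10'):
    m=load(f)['color'][190:230,265:310].astype(int);print(f,np.argwhere((m[...,2]>120)&(m[...,2]-m[...,0]>80)).mean(0))
manip.job_done()
E
```

```text
scene0 [17.71052632 23.67763158]
s10 [21.58823529 26.23529412]
the job is handed in; nothing more can be done
```

I placed the larger orange cartridge flat in the bay, let it go, and pushed the rib until the cover closed. I handed the job in at about 14 s, with the arm clear of everything.

- **Cartridge:** after release the wrist camera put it 0 mm (x) and -1.4 mm (y) from the bay's centre. A scene picture taken before closing showed it flat. I could not see it under the cover afterwards.
- **Cover:** the push force rose to about 7 N at the ledge and dropped to 0. It then rose to 26 N against a hard stop, above the tab's 15 N limit. In the top view the tab moved 134 mm and the rib now reads y = 37 mm. The expected value is 40, and that camera read the bay about 2 mm low as well.
- **Blue cartridge, not confirmed:** the top-view check found no blue, probably because the arm hid it. In the scene view its colour patch shifted about 4 px, which I put down to partial occlusion or shadow. No force pointed to contact, and the path passed well above it.
- **Other disagreements:** the top and wrist cameras differed by about 5 mm in x on both the bay and the cartridge. I placed between the two readings, within the 10 mm clearance. I also hit the limit of 12 pictures, so the final checks were by force and image code only.

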